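# Close the retaining bar over the tubes of a shaker

## Robot

A 6-joint arm with a two-finger parallel gripper is mounted at the origin on the work surface. World frame = base frame: x ahead of the robot, y to its left, z up, the work surface at z = 0. Lengths are in m, angles in rad, forces in N, time in s.
With the tool pointing down it reaches from about 0.35 to 1 m from the base axis. Payload 7.1 kg.
Tool frame: the origin (TCP) lies midway between the tips of the shut fingers; the grasp point (between the pads) lies 19 mm behind it (ctrl.grip_depth is the distance from the TCP to the grasp point, in m); z points along the fingers, y is the line along which they close (so a half turn about z gives the same grasp; the last joint's range is limited). The gripper opens to 85 mm and grips with 20 to 120 N. Pads are 22 mm wide; open, the fingers measure 114 mm over their backs; the gripper's body (76 mm by 85 mm) begins 54 mm behind the grasp point. The pads swing forward as they close: fully open they stand 13 mm farther back than shut.
Start: joints at [1.309, 0.423, 1.63, -0, 1.089, -0.019], TCP at [0.15, 0.607, 0.231] pointing down, gripper open.
Joint ranges: [-3, 3], [-0.9, 2.11], [0.09, 2.58], [-1.31, 4.45], [0.11, 2.69], [-2.54, 2.54]. Speed limits (rad/s): [2.39, 2.39, 3.01, 3.14, 3.14, 3.14].

## Interface

Orientations are given as a rotation vector (axis times angle).
In Python, from cell import status, snapshot, camera_params, close_job, ctrl gives the robot as it stands. The module is installed in compiled form; this text tells all that it offers.
- The arm moves only by the shell command python3 -m jog 'ROWS'. ROWS is JSON, a list of rows, each an object of numbers: "x", "y", "z": the shift along the world's x, y, z in units of 20 mm (1.0 is 20 mm); "roll": the turn about the world's z in units of 8 degrees (1.0 is 8 degrees); "hand": the opening, from -1 (shut) to 1 (fully open). A call has exactly 10 rows; each row shifts and turns the commanded pose from where the row before left it; what a row does not reach is not made up. A row lasts 1/10 s, in which the tool goes at most 50 mm and 8.59 degrees, less where a joint would pass 70% of its speed; a pose out of reach is approached as far as the arm can. A call with a number of a shift or a turn outside -1 to 1 is refused whole. A call with a gripper value outside its range is refused whole. The fingers move at their own pace and stop on an object; the grip force is fixed at half the most. Time passes only in rows, so rows that do not move let the fingers close, or fill a call up. It gives the time, the measured TCP pose, the force, the opening and the grip force at its end, in the units of the state.
- status.sense(): the state, without advancing time (a new reading comes with each control period).
- snapshot(name): name is "side" or "top"; returns the picture (400x640x3 uint8, blue, green, red); there is no depth.
- camera_params(name): a dict with "camera_matrix" (3x3 intrinsics, pixels), "dist" ([k1, k2, p1, p2, k3] as OpenCV has them; the pictures are not rectified), "view" (4x4, takes a point from world to camera coordinates). Camera axes: x right, y down, z forward; pixel columns grow to the right and rows downward; lengths in m; the calibration is good to about 2 mm. A picture is of the moment at which its call begins. camera_params takes no time and is no camera call.
- close_job(): hands the job in; it is judged then, once.
The state is a dict: "clock": time; "q": joint angles; "dq": joint speeds; "tau": joint torques, N m; "tcp_pos": TCP position; "eef_rot": TCP orientation; "ft_force": force on the tool from outside, world axes, zero at the start; "moment": the same for the moment, N m; "gripper_width": finger opening in m; "grip_force": force on a finger pad.
Only numpy, scipy, OpenCV 4.12 (cv2) and the standard library are available. Lean on these libraries where they do the work, as an engineer would, in place of code of your own. Each camera call takes 0.05 s, during which the arm holds its last target. There are 200 camera calls.

## Task

Lock the tubes into the shaker with the longer of the two flat aluminium bars: lay it across the open front of the rack's two end ledges and let go of it there, then push it back along the ledges, under the two keepers, until it is fully home against both back stops. Leave the short bar, the jar, the crucible and the wash bottle where they stand.

Things in the scene. Friction and masses are not known exactly. Their poses are not given: they have to be found in the camera images.
- rack: Fixed tube shaker: white base 120 x 250 x 45 mm (x, y, z), four upright capped tubes in a row between two aluminium end supports. Origin: middle of the base on the bench; x from the open front to the back, y along the row. Rack mm: each support's top is a flat ledge at z 145, |y| 68 to 107, x -50 to 36, with an outer wall (inner face |y| 101, to z 160) along its whole length.
- front (a point): Point on the rack, x -27, z 145 mm, mid-way between the supports: where the middle of the long bar's underside is when it lies across the open front parts (x -50 to 0) of both ledges, clear of the keepers. Axes as the rack's. Between the ledges nothing is higher than the tube caps: tops z 135, x 3 to 31, |y| up to 65.
- home (a point): Point on the rack, x 17, z 145 mm, mid-way between the supports: where the middle of the long bar's underside is when it is fully home. Axes as the rack's. Each ledge ends in a back stop (face at x 30, to z 160); a flat keeper plate roofs its back part: x 0 to 36, |y| 75 to 107, underside z 160, top z 166.
- long_bar: The retaining bar: flat aluminium, 190 mm long (its y), 26 wide (x), 12 thick (z), about 0.16 kg. Origin: centre of its underside. Same end for end. Starts flat on the bench, left or right in front of the rack, turned any way, the jar close on its +x side and the crucible on its -x side. Slides on the ledges at a push of a few N.
- short_bar: A spare bar of another rack, same width and thickness but only 130 mm long (too short to reach both ledges), lying flat on the bench on the other side. Origin: centre of its underside, y along it. Not to be used.
- jar: Low round sample jar, 56 mm across, 55 mm high, loose, 0.18 kg, standing about 14 mm from the long bar's side, anywhere along its middle part, so that fingers do not fit between them there. Origin: centre of its underside.
- crucible: Open white porcelain crucible like a small cup, 56 mm across the rim, 50 mm high, loose, 0.12 kg, standing across the bar from the jar (within 10 mm along the bar), equally close to the bar. Origin: centre of its underside.
- wash_bottle: Wash bottle, 64 mm across, 165 mm high, loose, 0.35 kg, upright on the bench in front of the rack, at rack x -135 mm, within 50 mm of the rack's middle plane. Origin: centre of its underside.
Not all that is in view belongs to the job. Leave any purple or turquoise look-alike of the long_bar alone.

How it is judged:
On the way, in this order (a step that is already met when the one before it is completed fails the run):
1. the long bar lies at rest across the open front of both ledges, let go (z of long_bar in the frame of rack between 0.142 and 0.149 m and y of long_bar in the frame of rack between -0.015 and 0.015 m and x of long_bar in the frame of rack between -0.042 and -0.008 m and linear speed of long_bar below 0.01 m/s and angular speed of long_bar below 0.1 rad/s and contact force between the fingers and long_bar below 0.1 N), for 0.2 s.
2. the long bar is under both keepers, fully home against both back stops (z of long_bar in the frame of rack between 0.142 and 0.149 m and y of long_bar in the frame of rack between -0.015 and 0.015 m and x of long_bar in the frame of rack above 0.0135 m and angle between the y axis of long_bar and the y axis of rack, either way round below 0.04 rad), for 0.2 s.
At the end, for the whole second after the job is handed in: The long bar lies flat and at rest on both ledges under both keepers, its middle within 3.5 mm of home towards the back stops and square to within 0.04 rad; the short bar, jar, crucible and wash bottle are upright/flat within 20 mm of where they started (all of step 2 and linear speed of long_bar below 0.01 m/s and angular speed of long_bar below 0.1 rad/s and contact force between the fingers and long_bar below 0.1 N and angle between long_bar's own z axis and vertical below 0.05 rad and distance of each of short_bar, jar, crucible, wash_bottle from where it was at the start of the episode below 0.02 m and angle between each of short_bar, jar, crucible, wash_bottle's own z axis and vertical below 0.1 rad); the robot touches nothing.
It fails at once if the short bar, the jar, the crucible or the wash bottle is moved by more than 20 mm or tipped (distance of any of short_bar, jar, crucible, wash_bottle from where it was at the start of the episode above 0.02 m or angle between any of short_bar, jar, crucible, wash_bottle's own z axis and vertical above 0.3 rad).
It also fails if it takes over 51 s, if anything falls off the work surface, if the arm or the gripper's body presses on something with over 40 N, if the wrist force passes 120 N, or if a joint passes its speed limit or range.

## Working session

There is one attempt and no reset: what is moved stays moved. The work goes in short steps, Python scripts to look and compute and a shell command to move; the robot and the scene stay as the last step left them, time stands still between calls to the robot, and variables do not carry over. Pictures are saved under pics/ and viewed, at most 10 in all, crops included, and the job is handed in when it is done.

```bash
mkdir -p pics; ls; python3 - <<'E'
from cell import *
import cv2,numpy as np
for n in("top","side"):
    cv2.imwrite(f"pics/{n}0.png",snapshot(n)); p=camera_params(n); print(n,np.round(p["camera_matrix"],1).tolist(),p["dist"],np.round(p["view"],3).tolist())
print(status.sense())
E
```

```text
pics
top [[504.4, 0.0, 314.5], [0.0, 504.4, 197.0], [0.0, 0.0, 1.0]] [-0.04929373  0.          0.          0.          0.        ] [[-0.001, -1.0, 0.001, -0.109], [-0.998, 0.001, -0.059, 0.482], [0.059, -0.001, -0.998, 1.564], [0.0, 0.0, 0.0, 1.0]]
side [[384.8, 0.0, 316.3], [0.0, 384.8, 201.2], [0.0, 0.0, 1.0]] [-0.04592891  0.          0.          0.          0.        ] [[0.946, -0.322, -0.022, -0.482], [-0.197, -0.521, -0.831, 0.129], [0.256, 0.791, -0.556, 1.002], [0.0, 0.0, 0.0, 1.0]]
{'clock': 0.1, 'q': array([ 1.30899274e+00,  4.23763131e-01,  1.63061390e+00, -6.71265149e-06,
        1.08858467e+00, -1.90061211e-02]), 'dq': array([-0.00020979, -0.00113675, -0.00086337,  0.0016965 ,  0.00056078,
        0.00161979]), 'tau': array([-1.98496700e-04, -5.58424652e+01, -2.82445461e+01, -7.80049049e-05,
        3.03356202e-03,  5.69754462e-06]), 'tcp_pos': array([0.15011548, 0.60619961, 0.2306241 ]), 'eef_rot': array([-3.80421829e-01, -3.11828676e+00,  2.13050692e-03]), 'ft_force': array([-0.65618923,  0.16998302,  0.10935509]), 'moment': array([-0.01616049,  0.00604533, -0.00756556]), 'grip_force': 0.0, 'gripper_width': 0.08544739447052964}
```

View pics/top0.png

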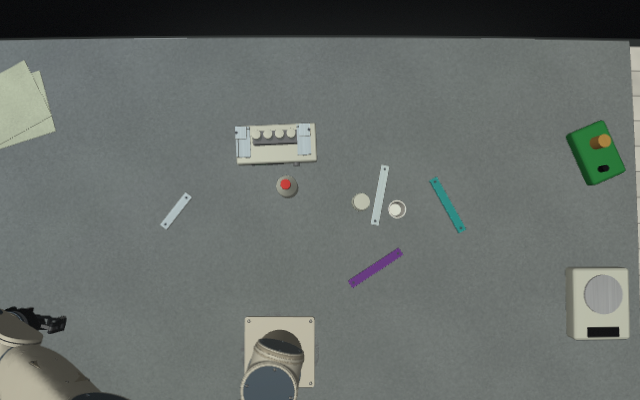

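View pics/side0.png

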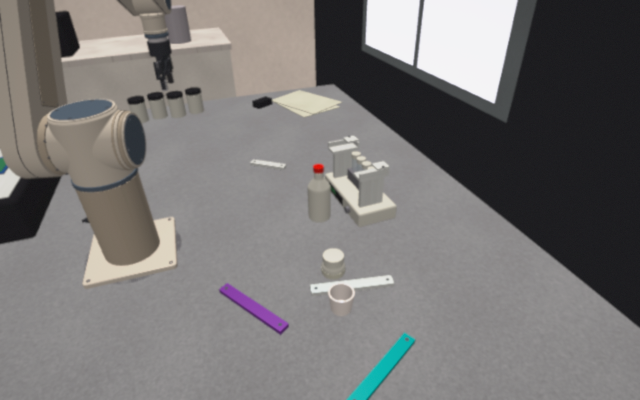

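Candidates: the bar at top (381,195) is about 62 px long and lies between the jar (361,201) and crucible (397,209). The bar at (176,211) is about 44 px and is the short one. The purple (376,267) and turquoise (447,205) bars are decoys. The first fits; I'll confirm it in an enlarged crop along with the rack.

```bash
cat > h.py <<'E'
from cell import *
import cv2,numpy as np
def ray(n,uv):
    p=camera_params(n);K=np.array(p["camera_matrix"]);V=np.array(p["view"])
    q=cv2.undistortPoints(np.float64(uv).reshape(-1,1,2),K,np.array(p["dist"])).reshape(-1,2)
    d=np.c_[q,np.ones(len(q))]@V[:3,:3]; return -V[:3,:3].T@V[:3,3],d
def plane(n,uv,z):
    c,d=ray(n,uv); return c+d*((z-c[2])/d[:,2])[:,None]
def proj(n,P):
    p=camera_params(n);V=np.array(p["view"])
    return cv2.projectPoints(np.float64(P).reshape(-1,1,3),cv2.Rodrigues(V[:3,:3])[0],V[:3,3],np.array(p["camera_matrix"]),np.array(p["dist"]))[0].reshape(-1,2)
E
python3 - <<'E'
from h import *
im=cv2.imread("pics/top0.png")
c=im[105:235,225:425]; cv2.imwrite("pics/crop1.png",cv2.resize(c,None,fx=4,fy=4,interpolation=cv2.INTER_CUBIC))
g=cv2.cvtColor(im,cv2.COLOR_BGR2GRAY)
print(im[180,382],im[160,280],im[140,243],im[209,397],im[180,340])
for th in(150,170):
  m=(g>th).astype(np.uint8); 
  for k in cv2.findContours(m,cv2.RETR_EXTERNAL,cv2.CHAIN_APPROX_NONE)[0]:
    a=cv2.contourArea(k)
    if a>80: 
        r=cv2.minAreaRect(k); 
        if 100<r[0][0]<430 and 100<r[0][1]<240: print(th,a,np.round(r[0],1),np.round(r[1],1),round(r[2],1),np.round(cv2.boxPoints(r),1).tolist())
E
```

```text
[186 191 177] [168 184 182] [192 191 177] [201 214 211] [110 113 108]
150 235.5 [396.8 208.8] [17.7 17. ] 45.0 [[384.5, 208.5], [396.5, 196.5], [409.0, 209.0], [397.0, 221.0]]
150 183.5 [361.3 200.8] [15.6 14.8] 45.0 [[350.5, 200.5], [361.0, 190.0], [372.0, 201.0], [361.5, 211.5]]
150 289.0 [175.3 210.4] [ 7.9 41.1] 38.3 [[159.5, 224.0], [184.89999389648438, 191.8000030517578], [191.1999969482422, 196.6999969482422], [165.6999969482422, 228.89999389648438]]
150 420.0 [379.4 194.7] [ 8.  60.5] 10.5 [[370.0, 223.6999969482422], [381.0, 164.3000030517578], [388.8999938964844, 165.6999969482422], [377.8999938964844, 225.1999969482422]]
150 2702.5 [275.1 142.8] [37.2 79.6] 87.3 [[234.39999389648438, 126.0999984741211], [313.8999938964844, 122.30000305175781], [315.70001220703125, 159.5], [236.1999969482422, 163.3000030517578]]
170 111.0 [393.6 209.8] [12.5 12.5] 26.6 [[385.20001220703125, 212.60000610351562], [390.79998779296875, 201.39999389648438], [402.0, 207.0], [396.3999938964844, 218.1999969482422]]
170 161.5 [361.3 201.3] [14.8 14.1] 45.0 [[351.0, 201.0], [361.0, 191.0], [371.5, 201.5], [361.5, 211.5]]
170 246.5 [175.3 210.5] [ 7.1 40. ] 38.0 [[160.1999969482422, 224.0], [184.8000030517578, 192.5], [190.39999389648438, 196.89999389648438], [165.8000030517578, 228.39999389648438]]
170 392.0 [379.5 194.6] [ 7.7 59.1] 10.4 [[370.3999938964844, 223.0], [381.1000061035156, 164.8000030517578], [388.6000061035156, 166.1999969482422], [377.8999938964844, 224.39999389648438]]
170 85.5 [240. 132.] [10. 10.] 90.0 [[235.0, 127.0], [245.0, 127.0], [245.0, 137.0], [235.0, 137.0]]
170 2436.5 [275.3 142.9] [36.  78.3] 87.4 [[235.39999389648438, 126.69999694824219], [313.6000061035156, 123.0999984741211], [315.29998779296875, 159.10000610351562], [237.0, 162.60000610351562]]
```

View pics/crop1.png

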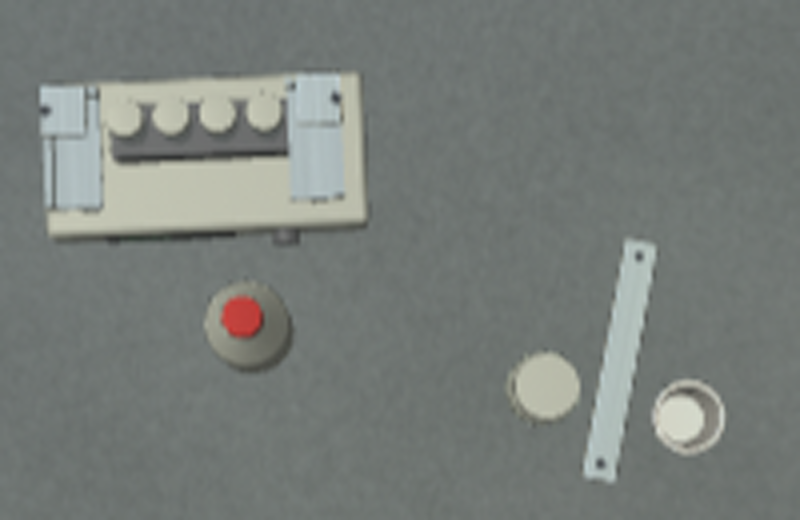

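The crop confirms the long bar at crop (620,360), between the jar (545,387) and the crucible (689,417). The rack's open front faces the robot, with ledge front corners at crop (50,211), (101,209), (290,198) and (343,200). The wash bottle is at crop (243,317).

```bash
python3 - <<'E'
from h import *
C=[(48,238,-60,125,45),(366,221,-60,-125,45),(358,72,60,-125,45),(50,211,-50,107,160),(101,209,-50,68,145),(290,198,-50,-68,145),(343,200,-50,-107,160),(40,137,0,107,166),(85,136,0,75,166),(40,87,36,107,166),(296,74,36,-75,166),(296,123,0,-75,166),(340,125,0,-107,166),(340,76,36,-107,166)]
C=np.float64(C); uv=np.c_[225+(C[:,0]+.5)/4-.5,105+(C[:,1]+.5)/4-.5]
P=np.array([plane("top",u,z/1e3)[0] for u,z in zip(uv,C[:,4])])[:,:2]; Q=C[:,2:4]/1e3
Pm,Qm=P.mean(0),Q.mean(0);U,S,Vt=np.linalg.svd((Q-Qm).T@(P-Pm));R=(U@Vt).T
t=Pm-R@Qm; print("rack",t,np.degrees(np.arctan2(R[1,0],R[0,0])),"scale",S.sum()/((Q-Qm)**2).sum());print(np.round(1e3*(P-Q@R.T-t),1).tolist())
for n,x in(("front",-.027),("home",.017)):print(n,R@[x,0]+t)
im=cv2.imread("pics/top0.png");g=cv2.cvtColor(im,cv2.COLOR_BGR2GRAY)
# bar: centroid and long axis
for nm,x0 in(("long",379),("short",175)):
  for k in cv2.findContours((g>150).astype(np.uint8),cv2.RETR_EXTERNAL,cv2.CHAIN_APPROX_NONE)[0]:
    r=cv2.minAreaRect(k)
    if abs(r[0][0]-x0)<4 and cv2.contourArea(k)>200:
      b=plane("top",cv2.boxPoints(r),.012)[:,:2]; e=(b[1]+b[2]-b[0]-b[3])/2; print(nm,b.mean(0),"axis deg",np.degrees(np.arctan2(e[1],e[0])),"len",np.linalg.norm(e))
print("jar",plane("top",[361.3,201],.055),"cruc",plane("top",[396.8,208.8],.05),"bottle",plane("top",[225+242/4,105+317/4],.165))
# side check
M=lambda s,x,y,z:np.r_[R@[x,y]+t,z]
print("side proj base corners",proj("side",[M(0,-.06,-.125,.045),M(0,.06,-.125,.045),M(0,-.06,.125,.045)]))
from scipy.spatial.transform import Rotation as Ro
print(Ro.from_rotvec(status.sense()["eef_rot"]).as_matrix().round(3))
E
```

```text
rack [0.6439147  0.01036022] 2.6885250034282913 scale 0.9919631575641937
[[3.6, -2.2], [4.6, 2.4], [1.0, 2.9], [-2.2, -3.6], [-0.6, 0.8], [0.8, 0.3], [-4.7, 0.9], [0.1, 0.7], [-0.7, 0.6], [0.2, -0.6], [0.7, -1.6], [1.3, -0.0], [-1.7, 0.6], [-2.3, -1.1]]
front [0.61694442 0.00909375]
home [0.66089599 0.01115763]
long [ 0.48914038 -0.31358519] axis deg -10.978402844518374 len 0.1903148335227017
short [0.44031841 0.32712918] axis deg -37.98683130112689 len 0.12836661580524406
jar [[ 0.46692765 -0.25233546  0.055     ]] cruc [[ 0.44316884 -0.3613436   0.05      ]] bottle [[ 0.50909617 -0.02745972  0.165     ]]
side proj base corners [[358.41629494 214.89457271]
 [397.02645781 204.91854989]
 [323.1013401  172.77127973]]
[[-0.971  0.24  -0.   ]
 [ 0.24   0.971 -0.001]
 [ 0.    -0.001 -1.   ]]
```

```bash

python3 -m jog '[{"x":0.92,"y":-1,"roll":0.36,"hand":1},{"x":0.92,"y":-1,"hand":1},{"x":0.92,"y":-1,"hand":1},{"x":0.92,"y":-1,"hand":1},{"x":0.92,"y":-1,"hand":1},{"x":0.92,"y":-1,"hand":1},{"x":0.92,"y":-1,"hand":1},{"x":0.92,"y":-1,"hand":1},{"x":0.92,"y":-1,"hand":1},{"x":0.92,"y":-1,"hand":1}]'
python3 -m jog '[{"x":0.92,"y":-1,"hand":1},{"x":0.92,"y":-1,"hand":1},{"x":0.92,"y":-1,"hand":1},{"x":0.92,"y":-1,"hand":1},{"x":0.92,"y":-1,"hand":1},{"x":0.92,"y":-1,"hand":1},{"x":0.92,"y":-1,"hand":1},{"x":0.92,"y":-1,"hand":1},{"x":0.92,"y":-1,"hand":1},{"x":0.92,"y":-1,"hand":1}]'
```

```text
validation failed for argument at $[0]...
validation failed for argument at $[0]...
```

```bash

python3 -m jog '[{"x":0.92,"y":-1,"z":0,"roll":0.36,"hand":1},{"x":0.92,"y":-1,"z":0,"roll":0,"hand":1},{"x":0.92,"y":-1,"z":0,"roll":0,"hand":1},{"x":0.92,"y":-1,"z":0,"roll":0,"hand":1},{"x":0.92,"y":-1,"z":0,"roll":0,"hand":1},{"x":0.92,"y":-1,"z":0,"roll":0,"hand":1},{"x":0.92,"y":-1,"z":0,"roll":0,"hand":1},{"x":0.92,"y":-1,"z":0,"roll":0,"hand":1},{"x":0.92,"y":-1,"z":0,"roll":0,"hand":1},{"x":0.92,"y":-1,"z":0,"roll":0,"hand":1}]'
```

```text
clock: 1.1
tcp_pos: [0.3347, 0.4056, 0.2311]
eef_rot: [-0.302, -3.127, 0.001]
ft_force: [-0.4, -0.2, 0.1]
gripper_width: 0.0859
grip_force: 0.0
```

```bash

python3 -m jog '[{"x":0.92,"y":-1,"z":0,"roll":0,"hand":1},{"x":0.92,"y":-1,"z":0,"roll":0,"hand":1},{"x":0.92,"y":-1,"z":0,"roll":0,"hand":1},{"x":0.92,"y":-1,"z":0,"roll":0,"hand":1},{"x":0.92,"y":-1,"z":0,"roll":0,"hand":1},{"x":0.92,"y":-1,"z":0,"roll":0,"hand":1},{"x":0.92,"y":-1,"z":0,"roll":0,"hand":1},{"x":0.92,"y":-1,"z":0,"roll":0,"hand":1},{"x":0.92,"y":-1,"z":0,"roll":0,"hand":1},{"x":0.92,"y":-1,"z":0,"roll":0,"hand":1}]'
python3 -m jog '[{"x":0,"y":-1,"z":0,"roll":0,"hand":1},{"x":0,"y":-1,"z":0,"roll":0,"hand":1},{"x":0,"y":-1,"z":0,"roll":0,"hand":1},{"x":0,"y":-1,"z":0,"roll":0,"hand":1},{"x":0,"y":-1,"z":0,"roll":0,"hand":1},{"x":0,"y":-1,"z":0,"roll":0,"hand":1},{"x":0,"y":-1,"z":0,"roll":0,"hand":1},{"x":0,"y":-1,"z":0,"roll":0,"hand":1},{"x":0,"y":-1,"z":0,"roll":0,"hand":1},{"x":0,"y":-1,"z":0,"roll":0,"hand":1}]'
python3 -m jog '[{"x":0,"y":-1,"z":0,"roll":0,"hand":1},{"x":0,"y":-1,"z":0,"roll":0,"hand":1},{"x":0,"y":-1,"z":0,"roll":0,"hand":1},{"x":0,"y":-1,"z":0,"roll":0,"hand":1},{"x":0,"y":-1,"z":0,"roll":0,"hand":1},{"x":0,"y":-1,"z":0,"roll":0,"hand":1},{"x":0,"y":-1,"z":0,"roll":0,"hand":1},{"x":0,"y":-1,"z":0,"roll":0,"hand":1},{"x":0,"y":-1,"z":0,"roll":0,"hand":1},{"x":0,"y":-1,"z":0,"roll":0,"hand":1}]'
python3 -m jog '[{"x":0,"y":-1,"z":0,"roll":0,"hand":1},{"x":0,"y":-1,"z":0,"roll":0,"hand":1},{"x":0,"y":-1,"z":0,"roll":0,"hand":1},{"x":0,"y":-1,"z":-0.5,"roll":0,"hand":1},{"x":0,"y":-1,"z":-1,"roll":0,"hand":1},{"x":0,"y":-1,"z":-1,"roll":0,"hand":1},{"x":0,"y":-0.3,"z":-1,"roll":0,"hand":1},{"x":0,"y":0,"z":-1,"roll":0,"hand":1},{"x":0,"y":0,"z":-1,"roll":0,"hand":1},{"x":0,"y":0,"z":-1,"roll":0,"hand":1}]'
python3 - <<'E'
from h import *
a=snapshot("side");cv2.imwrite("pics/s1.png",cv2.resize(a[180:340,260:460],None,fx=4,fy=4,interpolation=cv2.INTER_CUBIC))
print(status.sense()["tcp_pos"])
E
```

```text
clock: 2.1
tcp_pos: [0.5187, 0.2056, 0.231]
eef_rot: [-0.302, -3.126, 0.0]
ft_force: [0.8, 0.2, 0.0]
gripper_width: 0.0853
grip_force: 0.0
clock: 3.1
tcp_pos: [0.5179, 0.0059, 0.231]
eef_rot: [-0.302, -3.126, 0.0]
ft_force: [0.3, -0.1, 0.3]
gripper_width: 0.0855
grip_force: 0.0
clock: 4.1
tcp_pos: [0.5179, -0.1941, 0.231]
eef_rot: [-0.302, -3.126, -0.0]
ft_force: [0.3, 0.0, -0.0]
gripper_width: 0.0854
grip_force: 0.0
clock: 5.1
tcp_pos: [0.5179, -0.3193, 0.1001]
eef_rot: [-0.302, -3.126, -0.001]
ft_force: [0.1, -0.1, 0.5]
gripper_width: 0.0856
grip_force: 0.0
[ 0.51615156 -0.3181571   0.09695792]
```

View pics/s1.png

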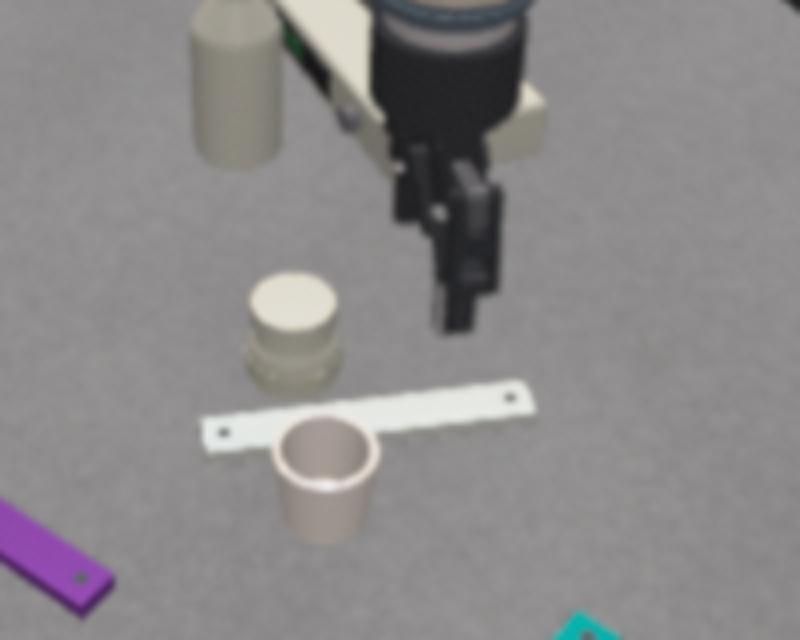

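The gripper hangs over the far half of the bar, past the jar (crop 293,330) and crucible (crop 327,475), and both have clearance. I'll descend and check the force.

```bash

python3 -m jog '[{"x":0,"y":0,"z":-0.8,"roll":0,"hand":1},{"x":0,"y":0,"z":-0.8,"roll":0,"hand":1},{"x":0,"y":0,"z":-0.8,"roll":0,"hand":1},{"x":0,"y":0,"z":-0.8,"roll":0,"hand":1},{"x":0,"y":0,"z":-0.6,"roll":0,"hand":1},{"x":0,"y":0,"z":-0.6,"roll":0,"hand":1},{"x":0,"y":0,"z":-0.4,"roll":0,"hand":1},{"x":0,"y":0,"z":-0.1,"roll":0,"hand":1},{"x":0,"y":0,"z":0,"roll":0,"hand":1},{"x":0,"y":0,"z":0,"roll":0,"hand":1}]'
python3 - <<'E'
from h import *
print(plane("side",[260+370/4,180+417/4],.012),status.sense()["tcp_pos"])
E
```

```text
clock: 6.15
tcp_pos: [0.5186, -0.3196, 0.0038]
eef_rot: [0.302, 3.126, -0.001]
ft_force: [0.6, -0.3, -0.4]
gripper_width: 0.0853
grip_force: 0.0
[[ 0.48800159 -0.3167998   0.012     ]] [ 0.51863455 -0.31956639  0.0038073 ]
```

```bash

python3 -m jog '[{"x":0,"y":0,"z":0,"roll":0,"hand":-1},{"x":0,"y":0,"z":0,"roll":0,"hand":-1},{"x":0,"y":0,"z":0,"roll":0,"hand":-1},{"x":0,"y":0,"z":0,"roll":0,"hand":-1},{"x":0,"y":0,"z":0,"roll":0,"hand":-1},{"x":0,"y":0,"z":0,"roll":0,"hand":-1},{"x":0,"y":0,"z":0,"roll":0,"hand":-1},{"x":0,"y":0,"z":0,"roll":0,"hand":-1},{"x":0,"y":0,"z":0,"roll":0,"hand":-1},{"x":0,"y":0,"z":0,"roll":0,"hand":-1}]'
```

```text
clock: 7.15
tcp_pos: [0.5185, -0.3195, 0.0038]
eef_rot: [0.302, 3.127, -0.0]
ft_force: [-0.7, 0.4, 5.1]
gripper_width: 0.0241
grip_force: 59.5
```

```bash

python3 -m jog '[{"x":0,"y":0,"z":0.5,"roll":0,"hand":-1},{"x":0,"y":0,"z":1,"roll":0,"hand":-1},{"x":0,"y":0,"z":1,"roll":0,"hand":-1},{"x":0,"y":0,"z":1,"roll":0,"hand":-1},{"x":0,"y":0,"z":1,"roll":0,"hand":-1},{"x":0,"y":0,"z":1,"roll":0,"hand":-1},{"x":0,"y":0,"z":1,"roll":-1,"hand":-1},{"x":0,"y":0,"z":1,"roll":-1,"hand":-1},{"x":0,"y":0,"z":1,"roll":-1,"hand":-1},{"x":0,"y":0,"z":1,"roll":-1,"hand":-1}]'
python3 - <<'E'
from h import *
a=snapshot("side");cv2.imwrite("pics/s2.png",cv2.resize(a[120:340,240:480],None,fx=3,fy=2.5,interpolation=cv2.INTER_CUBIC))
b=snapshot("top");cv2.imwrite("pics/t2.png",b)
E
```

```text
clock: 8.15
tcp_pos: [0.5178, -0.3191, 0.1943]
eef_rot: [-1.161, -2.919, -0.0]
ft_force: [0.5, 0.2, -1.3]
gripper_width: 0.0239
grip_force: 59.1
```

View pics/s2.png

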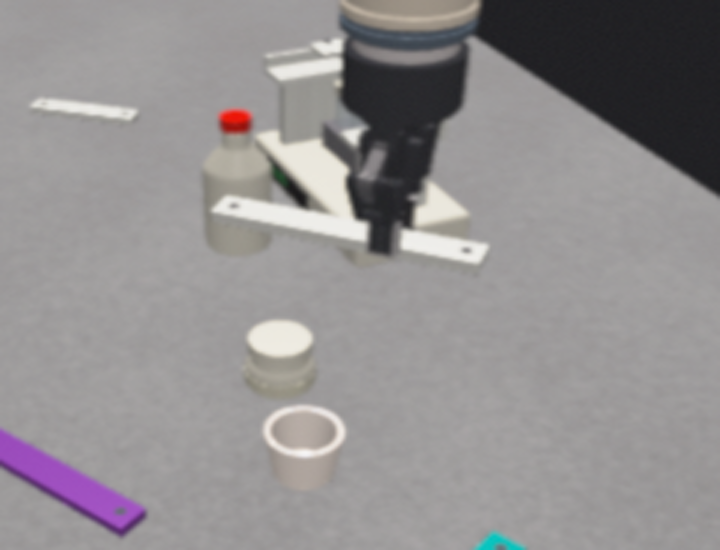

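The bar is held level, its ends at crop (213,207) and (488,252), and the jar and crucible haven't moved. Next I'll carry it over the front of the rack.

```bash

python3 -m jog '[{"x":0.5,"y":-0,"z":1,"roll":-1,"hand":-1},{"x":0.5,"y":1,"z":1,"roll":-1,"hand":-1},{"x":0.5,"y":1,"z":0,"roll":-1,"hand":-1},{"x":0.5,"y":1,"z":0,"roll":-1,"hand":-1},{"x":0.5,"y":1,"z":0,"roll":-1,"hand":-1},{"x":0.5,"y":1,"z":0,"roll":-0.53,"hand":-1},{"x":0.5,"y":1,"z":0,"roll":0,"hand":-1},{"x":0.5,"y":1,"z":0,"roll":0,"hand":-1},{"x":0.5,"y":1,"z":0,"roll":0,"hand":-1},{"x":0.5,"y":1,"z":0,"roll":0,"hand":-1}]'
python3 -m jog '[{"x":0,"y":1,"z":0,"roll":0,"hand":-1},{"x":0,"y":1,"z":0,"roll":0,"hand":-1},{"x":0,"y":1,"z":0,"roll":0,"hand":-1},{"x":0,"y":1,"z":0,"roll":0,"hand":-1},{"x":0,"y":1,"z":0,"roll":0,"hand":-1},{"x":0,"y":0.9,"z":-0.5,"roll":0,"hand":-1},{"x":0,"y":0,"z":-0.5,"roll":0,"hand":-1},{"x":0,"y":0,"z":-0.5,"roll":0,"hand":-1},{"x":0,"y":0,"z":0,"roll":0,"hand":-1},{"x":0,"y":0,"z":0,"roll":0,"hand":-1}]'
python3 - <<'E'
from h import *
a=snapshot("top");cv2.imwrite("pics/t3.png",cv2.resize(a[105:215,215:345],None,fx=6,fy=5,interpolation=cv2.INTER_CUBIC))
b=snapshot("side");cv2.imwrite("pics/s3.png",cv2.resize(b[110:240,280:440],None,fx=5,fy=4,interpolation=cv2.INTER_CUBIC))
E
```

```text
clock: 9.25
tcp_pos: [0.6178, -0.1383, 0.2319]
eef_rot: [-2.162, -2.277, 0.002]
ft_force: [0.5, -0.7, -0.7]
gripper_width: 0.0241
grip_force: 59.2
clock: 10.25
tcp_pos: [0.618, -0.022, 0.2026]
eef_rot: [-2.168, -2.273, 0.001]
ft_force: [-0.5, 0.2, -1.1]
gripper_width: 0.0242
grip_force: 59.2
```

View pics/t3.png

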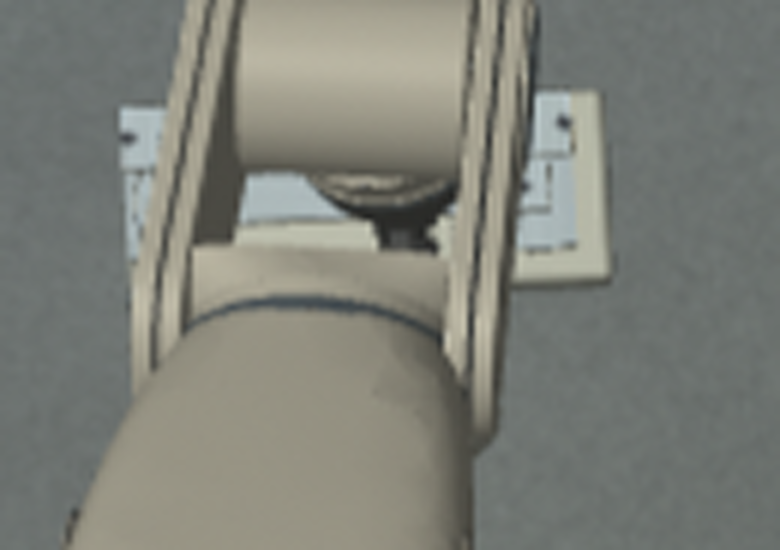

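View pics/s3.png

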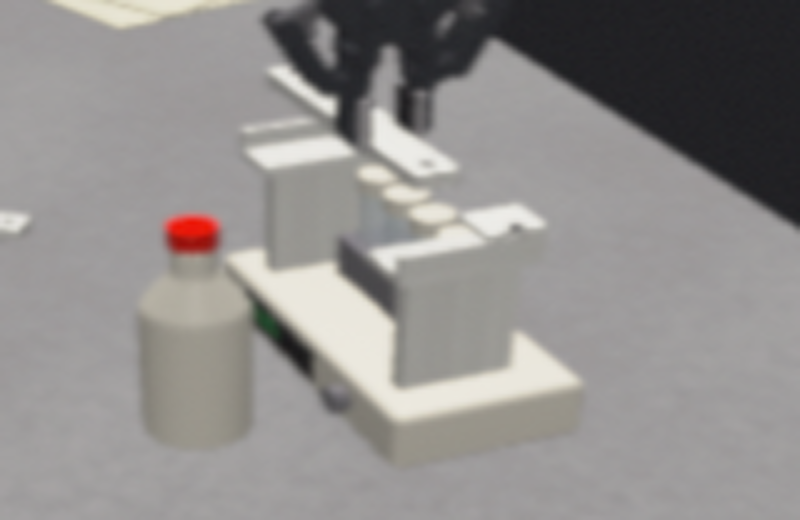

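The top view is blocked by the arm. The side view shows the bar above the open front, its near end hole at crop (427,163), the near end corners at about (457,163) and (420,178), and the far end at about (275,70). I'll cast these onto the bar's top plane and convert to rack axes.

```bash
python3 - <<'E'
from h import *
b=cv2.resize(cv2.imread("pics/s3.png"),None,fx=1,fy=1)
a=np.radians(2.6885);R=np.array([[np.cos(a),-np.sin(a)],[np.sin(a),np.cos(a)]]);t=np.array([.6439,.01036])
def rk(uvcrop,z):
    uv=np.float64(uvcrop); uv=np.c_[280+(uv[:,0]+.5)/5-.5,110+(uv[:,1]+.5)/4-.5]
    return np.round(1e3*(plane("side",uv,z)[:,:2]-t)@R,1).tolist()
print("bar pts hole, corner, corner, far", rk([(427,163),(458,164),(421,178),(284,66),(268,78)],.212))
print("right wall top front/outer", rk([(397,262)],.16),"left ledge inner-front", rk([(276,168)],.145),"near keeper corners back-outer(36,-107), front-inner(0,-75)?",rk([(546,225),(466,216),(535,205)],.166),"base FR", rk([(398,418)],.045))
h=plane("top",[[225+640.5/4-.5,105+257.5/4-.5],[225+600.5/4-.5,105+464.5/4-.5]],.012)[:,:2];print("holes0 dist",np.linalg.norm(h[0]-h[1]),h.mean(0))
m=cv2.cvtColor(b,cv2.COLOR_BGR2GRAY)[50:190,250:480]; print((m>200).sum())
E
```

```text
bar pts hole, corner, corner, far [[-27.6, -83.7], [-13.8, -91.4], [-40.1, -101.3], [-30.0, 90.6], [-47.3, 74.4]]
right wall top front/outer [[-56.3, -111.0]] left ledge inner-front [[-46.6, 64.0]] near keeper corners back-outer(36,-107), front-inner(0,-75)? [[32.3, -108.0], [-0.1, -80.3], [41.2, -81.4]] base FR [[-56.5, -122.7]]
holes0 dist 0.16592968621028545 [ 0.48893636 -0.31413476]
5378
```

```bash

python3 -m jog '[{"x":0,"y":0,"z":-0.5,"roll":0,"hand":-1},{"x":0,"y":0,"z":-0.5,"roll":0,"hand":-1},{"x":0,"y":0,"z":-0.5,"roll":0,"hand":-1},{"x":0,"y":0,"z":-0.5,"roll":0,"hand":-1},{"x":0,"y":0,"z":-0.3,"roll":0,"hand":-1},{"x":0,"y":0,"z":-0.1,"roll":0,"hand":-1},{"x":0,"y":0,"z":-0.1,"roll":0,"hand":-1},{"x":0,"y":0,"z":0,"roll":0,"hand":-1},{"x":0,"y":0,"z":0,"roll":0,"hand":-1},{"x":0,"y":0,"z":0,"roll":0,"hand":-1}]'
python3 -m jog '[{"x":0,"y":0,"z":-0.05,"roll":0,"hand":-1},{"x":0,"y":0,"z":-0.05,"roll":0,"hand":-1},{"x":0,"y":0,"z":-0.05,"roll":0,"hand":-1},{"x":0,"y":0,"z":0,"roll":0,"hand":-1},{"x":0,"y":0,"z":0,"roll":0,"hand":-1},{"x":0,"y":0,"z":0,"roll":0,"hand":-1},{"x":0,"y":0,"z":0,"roll":0,"hand":-1},{"x":0,"y":0,"z":0,"roll":0,"hand":-1},{"x":0,"y":0,"z":0,"roll":0,"hand":-1},{"x":0,"y":0,"z":0,"roll":0,"hand":-1}]'
```

```text
clock: 11.35
tcp_pos: [0.6185, -0.0213, 0.1537]
eef_rot: [2.168, 2.273, 0.001]
ft_force: [-0.7, 0.2, -0.9]
gripper_width: 0.0238
grip_force: 59.2
clock: 12.35
tcp_pos: [0.6183, -0.0214, 0.1504]
eef_rot: [2.168, 2.274, 0.0]
ft_force: [0.3, 0.3, -0.8]
gripper_width: 0.0241
grip_force: 59.2
```

```bash

python3 -m jog '[{"x":0,"y":0,"z":-0.05,"roll":0,"hand":-1},{"x":0,"y":0,"z":-0.05,"roll":0,"hand":-1},{"x":0,"y":0,"z":0,"roll":0,"hand":-1},{"x":0,"y":0,"z":0,"roll":0,"hand":-1},{"x":0,"y":0,"z":0,"roll":0,"hand":-1},{"x":0,"y":0,"z":0,"roll":0,"hand":-1},{"x":0,"y":0,"z":0,"roll":0,"hand":-1},{"x":0,"y":0,"z":0,"roll":0,"hand":-1},{"x":0,"y":0,"z":0,"roll":0,"hand":-1},{"x":0,"y":0,"z":0,"roll":0,"hand":-1}]'
```

```text
clock: 13.35
tcp_pos: [0.6183, -0.0214, 0.1488]
eef_rot: [2.168, 2.274, 0.0]
ft_force: [-1.8, -0.5, 5.0]
gripper_width: 0.024
grip_force: 60.0
```

Contact reads 5 N, so the bar is on the ledges. Release.

```bash

python3 -m jog '[{"x":0,"y":0,"z":0,"roll":0,"hand":0.2},{"x":0,"y":0,"z":0,"roll":0,"hand":0.2},{"x":0,"y":0,"z":0,"roll":0,"hand":0.2},{"x":0,"y":0,"z":0,"roll":0,"hand":0.2},{"x":0,"y":0,"z":0,"roll":0,"hand":0.2},{"x":0,"y":0,"z":0,"roll":0,"hand":0.2},{"x":0,"y":0,"z":0.5,"roll":0,"hand":0.2},{"x":0,"y":0,"z":1,"roll":0,"hand":0.2},{"x":0,"y":0,"z":1,"roll":0,"hand":0.2},{"x":0,"y":0,"z":1,"roll":0,"hand":0.2}]'
python3 - <<'E'
from h import *
b=snapshot("side");cv2.imwrite("pics/s4.png",cv2.resize(b[110:240,280:440],None,fx=5,fy=4,interpolation=cv2.INTER_CUBIC))
E
```

```text
clock: 14.35
tcp_pos: [0.6183, -0.0213, 0.2198]
eef_rot: [2.168, 2.274, 0.0]
ft_force: [-1.1, -0.2, 1.0]
gripper_width: 0.0514
grip_force: 0.0
```

View pics/s4.png

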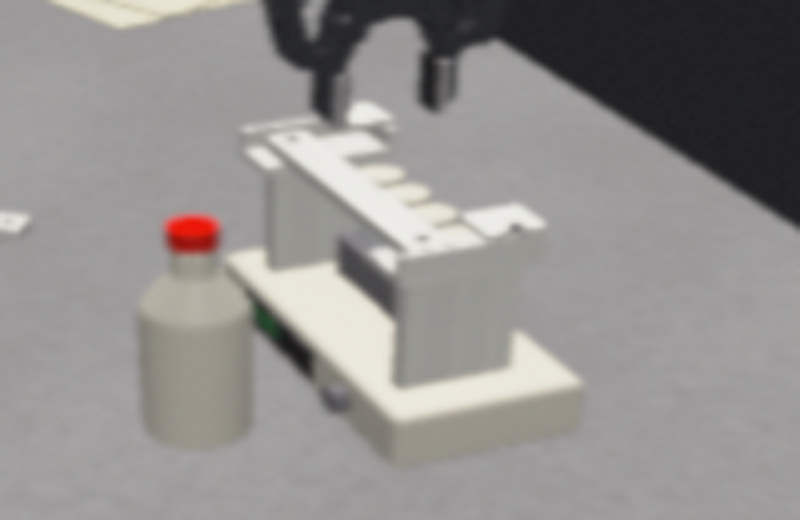

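The bar is lying on both ledges with its holes at crop (292,138) and (423,238), in the open front and clear of the keepers. Next I'll shut the fingers and come down in front of its middle.

```bash

python3 -m jog '[{"x":-1,"y":0.7,"z":0,"roll":0,"hand":-1},{"x":-0.96,"y":0.73,"z":0,"roll":0,"hand":-1},{"x":0,"y":0,"z":0,"roll":0,"hand":-1},{"x":0,"y":0,"z":0,"roll":0,"hand":-1},{"x":0,"y":0,"z":-0.3,"roll":0,"hand":-1},{"x":0,"y":0,"z":-0.7,"roll":0,"hand":-1},{"x":0,"y":0,"z":-0.7,"roll":0,"hand":-1},{"x":0,"y":0,"z":-0.7,"roll":0,"hand":-1},{"x":0,"y":0,"z":-0.7,"roll":0,"hand":-1},{"x":0,"y":0,"z":-0.55,"roll":0,"hand":-1}]'
python3 -m jog '[{"x":0.2,"y":0.01,"z":0,"roll":0,"hand":-1},{"x":0.2,"y":0.01,"z":0,"roll":0,"hand":-1},{"x":0.2,"y":0.01,"z":0,"roll":0,"hand":-1},{"x":0.2,"y":0.01,"z":0,"roll":0,"hand":-1},{"x":0.2,"y":0.01,"z":0,"roll":0,"hand":-1},{"x":0.2,"y":0.01,"z":0,"roll":0,"hand":-1},{"x":0.2,"y":0.01,"z":0,"roll":0,"hand":-1},{"x":0.2,"y":0.01,"z":0,"roll":0,"hand":-1},{"x":0.2,"y":0.01,"z":0,"roll":0,"hand":-1},{"x":0.2,"y":0.01,"z":0,"roll":0,"hand":-1}]'
```

```text
clock: 15.4
tcp_pos: [0.5785, 0.0072, 0.1433]
eef_rot: [-2.167, -2.273, 0.002]
ft_force: [0.8, -0.4, 0.2]
gripper_width: -0.0
grip_force: 0.0
clock: 16.4
tcp_pos: [0.6191, 0.0093, 0.1457]
eef_rot: [-2.168, -2.273, 0.0]
ft_force: [-4.7, 0.2, 5.8]
gripper_width: -0.0001
grip_force: 3.1
```

```bash

python3 -m jog '[{"x":0.1,"y":0.005,"z":0,"roll":0,"hand":-1},{"x":0.1,"y":0.005,"z":0,"roll":0,"hand":-1},{"x":0.1,"y":0.005,"z":0,"roll":0,"hand":-1},{"x":0.1,"y":0.005,"z":0,"roll":0,"hand":-1},{"x":0.1,"y":0.005,"z":0,"roll":0,"hand":-1},{"x":0,"y":0,"z":0,"roll":0,"hand":-1},{"x":0,"y":0,"z":0,"roll":0,"hand":-1},{"x":0,"y":0,"z":0,"roll":0,"hand":-1},{"x":0,"y":0,"z":0,"roll":0,"hand":-1},{"x":0,"y":0,"z":0,"roll":0,"hand":-1}]'
python3 - <<'E'
from h import *
b=snapshot("side");cv2.imwrite("pics/s5.png",cv2.resize(b[110:240,280:440],None,fx=5,fy=4,interpolation=cv2.INTER_CUBIC))
E
```

```text
clock: 17.4
tcp_pos: [0.6292, 0.0098, 0.145]
eef_rot: [2.168, 2.274, 0.0]
ft_force: [-0.1, -0.4, 0.3]
gripper_width: -0.0
grip_force: 0.1
```

View pics/s5.png

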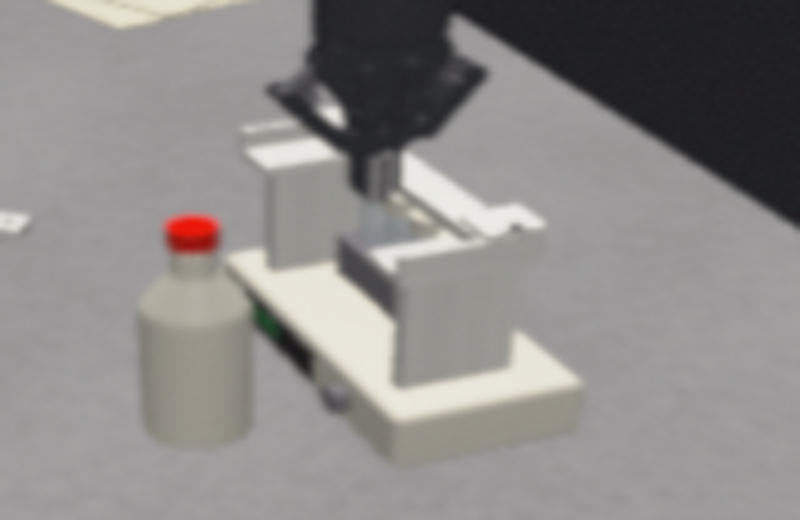

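The bar is sliding square under both keepers, its visible front edge running from crop (400,190) to (470,232). I'll keep pushing until it meets the stops.

```bash

python3 -m jog '[{"x":0.06,"y":0.003,"z":0,"roll":0,"hand":-1},{"x":0.06,"y":0.003,"z":0,"roll":0,"hand":-1},{"x":0.06,"y":0.003,"z":0,"roll":0,"hand":-1},{"x":0.06,"y":0,"z":0,"roll":0,"hand":-1},{"x":0,"y":0,"z":0,"roll":0,"hand":-1},{"x":0,"y":0,"z":0,"roll":0,"hand":-1},{"x":0,"y":0,"z":0,"roll":0,"hand":-1},{"x":0,"y":0,"z":0,"roll":0,"hand":-1},{"x":0,"y":0,"z":0,"roll":0,"hand":-1},{"x":0,"y":0,"z":0,"roll":0,"hand":-1}]'
```

```text
clock: 18.45
tcp_pos: [0.633, 0.01, 0.145]
eef_rot: [-2.167, -2.273, 0.002]
ft_force: [-5.3, 1.0, 1.2]
gripper_width: 0.0001
grip_force: 2.6
```

```bash

python3 -m jog '[{"x":0.06,"y":0,"z":0,"roll":0,"hand":-1},{"x":0,"y":0,"z":0,"roll":0,"hand":-1},{"x":0,"y":0,"z":0,"roll":0,"hand":-1},{"x":0,"y":0,"z":0,"roll":0,"hand":-1},{"x":0,"y":0,"z":0,"roll":0,"hand":-1},{"x":0,"y":0,"z":0,"roll":0,"hand":-1},{"x":0,"y":0,"z":0,"roll":0,"hand":-1},{"x":0,"y":0,"z":0,"roll":0,"hand":-1},{"x":0,"y":0,"z":0,"roll":0,"hand":-1},{"x":0,"y":0,"z":0,"roll":0,"hand":-1}]'
python3 -m jog '[{"x":0.06,"y":0,"z":0,"roll":0,"hand":-1},{"x":0,"y":0,"z":0,"roll":0,"hand":-1},{"x":0,"y":0,"z":0,"roll":0,"hand":-1},{"x":0,"y":0,"z":0,"roll":0,"hand":-1},{"x":0,"y":0,"z":0,"roll":0,"hand":-1},{"x":0,"y":0,"z":0,"roll":0,"hand":-1},{"x":0,"y":0,"z":0,"roll":0,"hand":-1},{"x":0,"y":0,"z":0,"roll":0,"hand":-1},{"x":0,"y":0,"z":0,"roll":0,"hand":-1},{"x":0,"y":0,"z":0,"roll":0,"hand":-1}]'
```

```text
clock: 19.45
tcp_pos: [0.6332, 0.01, 0.145]
eef_rot: [-2.166, -2.272, 0.004]
ft_force: [-9.2, 0.5, 3.8]
gripper_width: -0.0001
grip_force: 4.5
clock: 20.45
tcp_pos: [0.6333, 0.01, 0.1449]
eef_rot: [-2.165, -2.271, 0.007]
ft_force: [-13.2, 0.5, 6.0]
gripper_width: -0.0001
grip_force: 6.5
```

The tool has stopped at rack x −10.6 mm, the expected value for home, and the force is rising. One more small push, then I'll back off and lift.

```bash

python3 -m jog '[{"x":0.08,"y":0,"z":0,"roll":0,"hand":-1},{"x":0,"y":0,"z":0,"roll":0,"hand":-1},{"x":0,"y":0,"z":0,"roll":0,"hand":-1},{"x":-0.1,"y":0,"z":0,"roll":0,"hand":-1},{"x":-0.2,"y":0,"z":0,"roll":0,"hand":-1},{"x":-0.6,"y":-0.02,"z":0,"roll":0,"hand":-1},{"x":-0.8,"y":-0.03,"z":0,"roll":0,"hand":-1},{"x":-0.5,"y":-0.03,"z":0,"roll":0,"hand":-1},{"x":0,"y":0,"z":0.6,"roll":0,"hand":-1},{"x":0,"y":0,"z":1,"roll":0,"hand":-1}]'
python3 -m jog '[{"x":0,"y":0,"z":1,"roll":0,"hand":-1},{"x":0,"y":0,"z":1,"roll":0,"hand":-1},{"x":0,"y":1,"z":1,"roll":0,"hand":-1},{"x":0,"y":1,"z":1,"roll":0,"hand":-1},{"x":0,"y":1,"z":1,"roll":0,"hand":-1},{"x":0,"y":1,"z":0,"roll":0,"hand":-1},{"x":0,"y":1,"z":0,"roll":0,"hand":-1},{"x":0,"y":1,"z":0,"roll":0,"hand":-1},{"x":0,"y":1,"z":0,"roll":0,"hand":-1},{"x":0,"y":1,"z":0,"roll":0,"hand":-1}]'
python3 -m jog '[{"x":0,"y":1,"z":0,"roll":0,"hand":-1},{"x":0,"y":1,"z":0,"roll":0,"hand":-1},{"x":0,"y":1,"z":0,"roll":0,"hand":-1},{"x":0,"y":1,"z":0,"roll":0,"hand":-1},{"x":0,"y":1,"z":0,"roll":0,"hand":-1},{"x":0,"y":1,"z":0,"roll":0,"hand":-1},{"x":0,"y":0,"z":0,"roll":0,"hand":-1},{"x":0,"y":0,"z":0,"roll":0,"hand":-1},{"x":0,"y":0,"z":0,"roll":0,"hand":-1},{"x":0,"y":0,"z":0,"roll":0,"hand":-1}]'
python3 - <<'E'
from h import *
a=snapshot("top");b=snapshot("side")
A=cv2.resize(a[105:235,225:425],None,fx=4,fy=4,interpolation=cv2.INTER_CUBIC)[:290]
B=cv2.resize(b[110:240,280:480],None,fx=4,fy=4,interpolation=cv2.INTER_CUBIC)[:310]
cv2.imwrite("pics/f.png",np.vstack([A,B]))
E
```

```text
clock: 21.45
tcp_pos: [0.5935, 0.0083, 0.1775]
eef_rot: [-2.167, -2.273, 0.001]
ft_force: [0.2, 0.2, 0.2]
gripper_width: -0.0
grip_force: 0.0
clock: 22.45
tcp_pos: [0.5947, 0.1694, 0.2788]
eef_rot: [2.167, 2.273, 0.003]
ft_force: [-0.3, 0.1, -0.4]
gripper_width: 0.0001
grip_force: 0.0
clock: 23.45
tcp_pos: [0.5939, 0.2877, 0.2773]
eef_rot: [2.169, 2.273, -0.0]
ft_force: [-0.7, 0.0, -0.5]
gripper_width: -0.0
grip_force: 0.0
```

View pics/f.png

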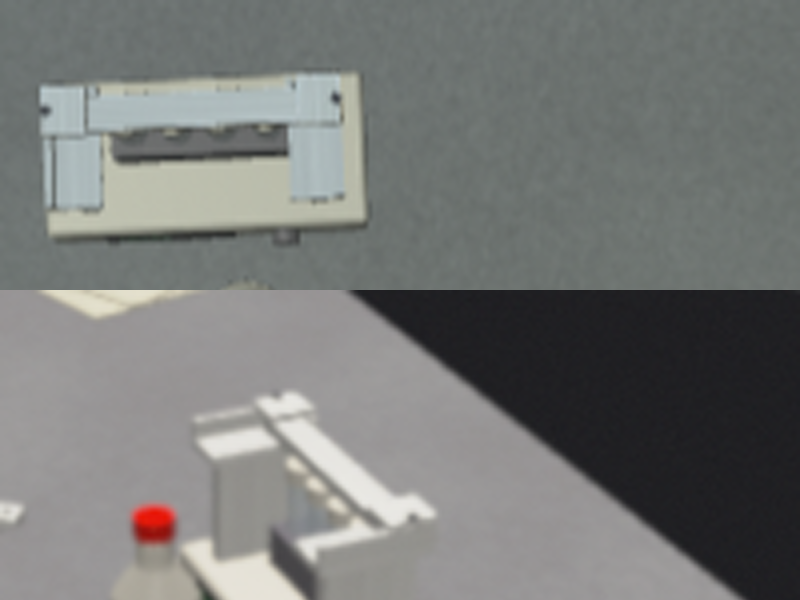

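The bar is home under both keepers. Its front edge runs from (88,131) to (295,122), a 2.5° slope against the rack's 2.7°, so it's square. The gripper is clear.

```bash
python3 -c "
from cell import *
print(close_job())"
```

```text
the job is handed in; nothing more can be done
None
```

I handed the job in at about 23.6 s: the long bar was let go on the front ledges, then pushed home, square under both keepers. No robot contact with the short bar, jar, crucible or wash bottle showed up, though their positions weren't re-measured at the end and no verdict came back.

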